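Clip a drill handpiece into its wash-tray holder

TASK

Load the long drill handpiece, the one with a narrow waist near its hexagonal tail nut, into the steel holder in the wash tray: slide its nose under the hood of the nose cup first, with the tail held up clear of the fork clip, then push the tail down past the sprung jaw until the waist sits fully home in the fork and the jaw has sprung shut over it. Do not force the holder, leave the shorter handpiece and the tools that lie in the tray where they are, and let go of the handpiece at the end.

Things in the scene. Friction and masses are not known exactly. Their poses are not given: they have to be found in the camera images.
- handpiece: Long drill handpiece, bare metal, 170 mm, about 0.16 kg, lying level on the worktop. Origin on its axis near the balance point, 10 mm above what it lies on; x along the axis towards the nose. Round barrel 20 mm thick from x = -50 to +50 mm (take it across this), then a 10 mm nose; behind it a waist and a hexagonal tail nut.
- handpiece_nose (a point): Tip of the nose on the axis, handpiece x = +80 mm. The nose is a smooth rod of 10 mm diameter with a ball end (ball centre at x = +75), from x = +58; a short cone joins it to the barrel at x = +50.
- handpiece_neck (a point): Middle of the waist on the axis, handpiece x = -57 mm. The waist is 12 mm in diameter and 14 mm long (x = -50 to -64), between barrel and tail nut.
- tail_nut (a point): Middle of the hexagonal tail nut on the axis, handpiece x = -74 mm: 20 mm across flats, a flat upwards (10 mm above the axis), 20 mm long (x = -64 to -84), then an 8 mm stub to x = -90. The place to press on from above.
- holder: Steel holder 176 x 46 mm, 62 high, fixed in a fixed shallow steel tray on feet (278 mm long along the holder's x, 198 wide; rim top 26 above the worktop, holder's underside 11). Origin under its base plate, z up, x from fork clip to nose cup. A handpiece that is home lies level along x, axis at z = 40 mm, origin over origin, nose to +x (3 mm play along x). From x = -50 to +58 fingers have room.
- cup_seat (a point): Where the nose tip lies when home: holder x = +79, y = 0, z = 40 mm. Cup: end wall at x = +81 stops the tip, sill top at z = 35, cheeks 12.6 mm apart, hood underside at z = 48 from x = +72 on. The hood keeps the nose from rising when the tail is pressed.
- cup_mouth (a point): Mouth of the nose cup, holder x = +66, y = 0, z = 41.5 mm, open towards -x. Side flares begin at x = +59 (20 mm apart), the hood's lip at x = +65, z = 53. A nose tilted down by up to about 18 degrees slides in level, ball centre 40.5 mm high, right to the end wall.
- fork_seat (a point): Where the middle of the waist lies when home: holder x = -57, y = 0, z = 40 mm. Fork 8 mm thick (x = -61 to -53), slot 14 mm wide, flat seat at z = 34 mm. Only the waist fits; barrel and nut stand before and behind the fork.
- fork_mouth (a point): Top of the fork clip, holder x = -57, y = 0, z = 62 mm: on the +y side a tall rigid cheek with a flared lip, on the -y side the sprung jaw's lip. With the nose in the cup the waist first comes to rest between these lips about 15 to 20 mm above its seat (tail up by 7 to 9 degrees).
- jaw (a joint): Angle of the sprung jaw, rad: 0 shut (stop), growing as it swings out to the holder's -y, at most 0.5. Spring 0.15 N m when shut plus 1 N m per rad. A waist pushed down opens it to about 0.1, which takes about 10 to 20 N on the tail nut at first and then eases; the jaw springs back to near 0 over the waist.
- jaw_nose (a point): Rounded nose (radius 2.6 mm) of the jaw, which closes over the waist: shut, at holder x = -57, y = -4.2, z = 48.9 mm. Its lip flares up and outward to about y = -12, z = 62 mm. The jaw's hinge pin lies along x at y = -15.5, z = 14 mm.
- short_handpiece: The shorter handpiece, bare metal, 112 mm long, barrel 20 mm, hexagonal tail nut straight behind the barrel without a waist, blunt 14 mm nose; it does not belong in this holder. Origin on its axis, x towards the nose. Leave it.
- scalpel_a: Slim steel scalpel handle, 131 x 7 x 4 mm, lying in the wash tray beside the holder. Origin under its centre. Leave.
- forceps_a: Steel spring forceps, 131 x 24 x 10 mm, lying in the wash tray on the other side of the holder. Origin under its centre. Leave.
Not all that is in view belongs to the job. Leave any green look-alike of the handpiece alone.

How it is judged:
On the way:
1. The nose is in the cup under the hood while the tail is still above the shut jaw (x of handpiece_nose in the frame of holder between 0.073 and 0.083 m and y of handpiece_nose in the frame of holder between -0.004 and 0.004 m and z of handpiece_nose in the frame of holder between 0.033 and 0.046 m and z of handpiece_neck in the frame of holder above 0.052 m and value of joint jaw below 0.05 rad), for 0.1 s.
At the end, for the whole second after the job is handed in: The long handpiece lies at rest in the holder, released: waist home on the fork's seat (within 2.5 mm in height, 3 sideways, 4 along), nose tip in the cup (within 4 mm in height and sideways, 5 along), jaw sprung shut over the waist (under 0.04 rad) (z of handpiece_neck in the frame of holder between 0.0375 and 0.0425 m and y of handpiece_neck in the frame of holder between -0.003 and 0.003 m and x of handpiece_neck in the frame of holder between -0.061 and -0.053 m and x of handpiece_nose in the frame of holder between 0.074 and 0.083 m and y of handpiece_nose in the frame of holder between -0.004 and 0.004 m and z of handpiece_nose in the frame of holder between 0.036 and 0.0445 m and value of joint jaw below 0.04 rad and linear speed of handpiece below 0.02 m/s); the robot touches nothing.
It fails at once if The handpiece is forced against the holder with more than 60 N (contact force between handpiece and holder above 60 N).
It fails at once if The robot presses on the holder itself with more than 40 N (contact force between any of the fingers, the arm and holder above 40 N).
It fails at once if The short handpiece is moved by more than 30 mm (distance of short_handpiece from where it was at the start of the episode above 0.03 m).
It fails at once if The scalpel handle or the forceps in the tray are moved by more than 30 mm (distance of any of scalpel_a, forceps_a from where it was at the start of the episode above 0.03 m).
It also fails if it takes over 51 s, if anything falls off the work surface, if the arm or the gripper's body presses on something with over 40 N, if the wrist force passes 120 N, or if a joint passes its speed limit or range.

ROBOT

A 6-joint arm with a two-finger parallel gripper is mounted at the origin on the work surface; the furniture and walls round the work are solid. World frame = base frame: x ahead of the robot, y to its left, z up, the work surface at z = 0. Lengths are in m, angles in rad, forces in N, time in s.
With the tool pointing down it reaches from about 0.375 to 0.975 m from the base axis. Payload 3.8 kg.
Tool frame: the origin (TCP) lies on the centre line of the jaws, within the pads' length; the fingertips stand 14 mm ahead of it and the grasp point (between the pads) lies 5 mm behind it; z points along the fingers, y is the line along which they close (so a half turn about z gives the same grasp; the last joint's range is limited). The gripper opens to 88 mm and grips with 3 to 60 N. Pads are 18 mm wide; open, the fingers measure 123 mm over their backs; the gripper's body (75 mm by 187 mm) begins 45 mm behind the grasp point.
Start: joints at [-1.168, 0.264, 1.604, -0, 1.274, -0.037], TCP at [0.287, -0.611, 0.253] pointing down, gripper open.
Joint ranges: [-2.63, 2.63], [-0.94, 2.18], [0.31, 2.57], [-1.31, 4.45], [0, 2.66], [-2.55, 2.55]. Speed limits (rad/s): [2.57, 2.57, 3.14, 3.14, 3.14, 3.14].

INTERFACE

Orientations are given as a rotation vector (axis times angle).
In Python, from bench import readout, cams, workorder gives the robot as it stands. The module is installed in compiled form; this text tells all that it offers.
- The arm moves only by the tool apply_moves, never from a script. Its argument "plan" is a list of rows, each an object with "claw": the finger opening in cm, from 0 to 8.81; "translation": the shift along the tool's x, y, z in cm, a list of three; "delta_rot": the turn, a rotation vector about the tool's x, y, z in rad, a list of three. In form: [{"claw": claw, "translation": [dx, dy, dz], "delta_rot": [wx, wy, wz]}, ...]. A call has exactly 8 rows; each row shifts and turns the commanded pose from where the row before left it, along the tool's axes as they then stand; what a row does not reach is not made up. A row lasts 1/8 s, in which the tool goes at most 62.5 mm and 10.7 degrees, less where a joint would pass 70% of its speed; a pose out of reach is approached as far as the arm can. A call is refused whole if a number of a shift passes 6.25 or a number of a turn 0.188, either way. A call with a gripper value outside its range is refused whole. The fingers move at their own pace and stop on an object; "grip_force" is the grip in N (left out, the last holds). Time passes only in rows, so rows that do not move let the fingers close, or fill a call up. It gives the time, the measured TCP pose, the force, the opening and the grip force at its end, in the units of the state.
- readout.state(): the state, without advancing time (a new reading comes with each control period).
- cams.snapshot(name): name is "scene" or "top"; returns a dict with "pixels" (420x560x3 uint8, blue, green, red), "z_map" (420x560 float32, m along the optical axis (not along the pixel's ray), 0 where there is no reading), "fov_y" (degrees; the focal length in pixels is half the picture's height over the tangent of half this angle, whatever the lens; pixels are square), "cx", "cy" (the principal point, pixels), "R" (3x3) and "t" (3): a world point X has camera coordinates R X + t. Camera axes: x right, y down, z forward; pixel columns grow to the right and rows downward; lengths in m; the calibration is good to about 2 mm. A picture is of the moment at which its call begins.
- workorder.sign_off(): hands the job in; it is judged then, once.
The state is a dict: "time_s": time; "q": joint angles; "qvel": joint speeds; "joint_efforts": joint torques, N m; "tool_pos": TCP position; "tcp_rot": TCP orientation; "wrist_force": force on the tool from outside, world axes, zero at the start; "moment": the same for the moment, N m; "opening": opening from 0.0 (shut) to 1.0 (fully open); "finger_force": force on a finger pad.
Only numpy, scipy, OpenCV 4.12 (cv2) and the standard library are available. Lean on these libraries where they do the work, as an engineer would, in place of code of your own. Each camera call takes 0.05 s, during which the arm holds its last target. There are 200 camera calls.

## Working session

There is one attempt and no reset: what is moved stays moved. The work goes in short steps, Python scripts to look and compute and a tool call to move; the robot and the scene stay as the last step left them, time stands still between calls to the robot, and variables do not carry over. Pictures are saved under pics/ and viewed, at most 10 in all, crops included, and the job is handed in when it is done.

Besides the shell and the picture viewer there is one more tool, called after "Request:" by a JSON object that holds its "method" and its "body". apply_moves: Moves the arm, as the interface text tells. Its arguments: {"type":"object","properties":{"plan":{"type":"array"},"grip_force":{"type":"number"}},"required":["plan"]}

```bash
mkdir -p pics; cat > h.py <<'E'
import numpy as np, cv2
from bench import readout, cams, workorder
from scipy.spatial.transform import Rotation as Ro
def snap(n):
    s=cams.snapshot(n); np.savez('%s.npz'%n,**s); return s
def load(n): return dict(np.load('%s.npz'%n))
def K(s):
    h,w=s['pixels'].shape[:2]; return h/2/np.tan(np.radians(float(s['fov_y']))/2)
def cloud(s):
    f=K(s); h,w=s['z_map'].shape; v,u=np.mgrid[:h,:w]; z=s['z_map']
    P=np.stack([(u-s['cx'])/f*z,(v-s['cy'])/f*z,z],-1)
    return (P-s['t'])@s['R']
def ray(s,u,v,zw):
    f=K(s); d=s['R'].T@np.array([(u-s['cx'])/f,(v-s['cy'])/f,1]); c=-s['R'].T@s['t']
    return c+d*(zw-c[2])/d[2]
def proj(s,X):
    p=s['R']@np.array(X)+s['t']; f=K(s); return p[:2]/p[2]*f+[s['cx'],s['cy']]
E
python3 - <<'E'
from h import *
for n in('top','scene'):
    s=snap(n); cv2.imwrite(f'pics/{n}0.png',s['pixels']); print(n,-s['R'].T@s['t'],s['R'][2],K(s),(s['z_map']>0).mean())
st=readout.state();print(st['time_s'],st['tool_pos'],st['tcp_rot'],st['wrist_force'],st['opening'])
E
```

```text
top [0.31690192 0.01960924 1.33879558] [ 0.08643382 -0.02002508 -0.99605632] 503.0411313757123 0.9961309523809524
scene [ 0.7708972  -0.59686696  0.8851797 ] [-0.34694215  0.56671121 -0.7473082 ] 496.1051102463052 0.9960374149659864
0.1 [ 0.28713644 -0.61021155  0.25153349] [-3.06404134e+00 -6.84870546e-01  6.24101859e-04] [-0.88694982 -0.60444355  0.54897634] 0.9980512320322734
```

View pics/top0.png

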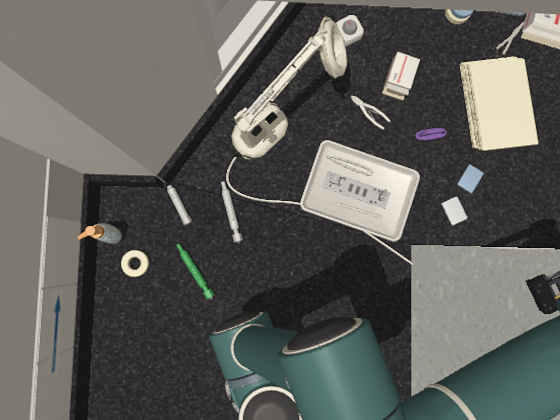

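View pics/scene0.png

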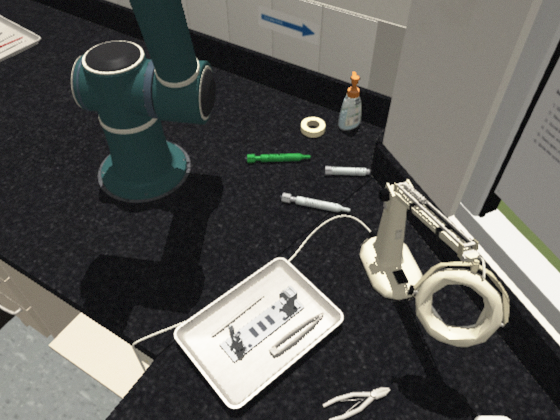

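The long handpiece runs in top from the tail nut (237,240) to the nose (224,183), and in scene from (285,198) to (348,211). The holder is in the tray at about top (356,190). A lamp stands beyond it.

```bash
python3 - <<'E'
from h import *
s=load('scene');t=load('top')
a=cv2.resize(s['pixels'][250:370,200:340],None,fx=4.5,fy=4.5,interpolation=cv2.INTER_CUBIC)
cv2.imwrite('pics/c1.png',a)
C=cloud(s)
T=cloud(t)
# handpiece masks: bright, low saturation, in window
for n,d,Cl,(u0,u1,v0,v1) in(('top',t,T,(215,247,178,246)),('scene',s,C,(278,352,188,217))):
    im=d['pixels'][v0:v1,u0:u1]; m=(im.min(2)>90).astype(np.uint8)
    nn,lab,st,_=cv2.connectedComponentsWithStats(m); k=1+np.argmax(st[1:,4]); m=lab==k
    v,u=np.nonzero(m); u=u+u0;v=v+v0
    pts=np.stack([u,v],1).astype(np.float32)
    mean,ev=cv2.PCACompute(pts,None)[:2]
    p=(pts-mean)@ev[0]
    e=[mean[0]+ev[0]*x for x in(p.min(),p.max())]
    print(n,st[k],e,[ray(d,*q,0.010) for q in e])
    P=Cl[v,u]; P=P[(P[:,2]>0.001)]; print('z pct',np.percentile(P[:,2],[5,50,90,98]))
    # profile widths
    q=(pts-mean)@ev[1]; 
    print([(int(b),round(float(np.ptp(q[(p>=b)&(p<b+3)])),1)) for b in np.arange(p.min(),p.max()-2,3)])
# holder cloud
z=C[...,2]
for n,Cl in(('scene',C),('top',T)):
    R=Cl[(Cl[...,2]>0.045)&(Cl[...,2]<0.11)&(np.abs(Cl[...,0]-0.45)<0.6)]
    # restrict near tray
    c=ray(s,262,323,0.03)[:2]
    R=R[np.hypot(*(R[:,:2]-c).T)<0.13]
    print(n,c,len(R)); 
    if len(R)>10:
        mean,ev=cv2.PCACompute(R[:,:2].astype(np.float32),None)[:2]; print(mean,ev)
        p=(R[:,:2]-mean)@ev.T
        for lo,hi in((-.2,-.0),(0,.2)):
            k=(p[:,0]>lo)&(p[:,0]<hi); print(np.median(p[k],0),p[k].min(0),p[k].max(0),np.percentile(R[k,2],[50,95,99]))
E
```

```text
top [  6   3  22  62 457] [array([222.21127, 180.94463], dtype=float32), array([238.26132, 242.19357], dtype=float32)] [array([0.51295236, 0.14079561, 0.01      ]), array([0.35144844, 0.09294264, 0.01      ])]
z pct [0.00604324 0.01674265 0.02053616 0.02362556]
[(-32, 3.4), (-29, 4.1), (-26, 4.6), (-23, 7.3), (-20, 7.8), (-17, 7.8), (-14, 7.5), (-11, 7.7), (-8, 7.3), (-5, 7.5), (-2, 7.7), (0, 7.3), (3, 7.5), (6, 7.5), (9, 7.5), (12, 7.7), (15, 6.3), (18, 4.6), (21, 8.5), (24, 9.0), (27, 8.2)]
scene [  3   4  70  20 526] [array([281.05624, 195.72098], dtype=float32), array([350.07343, 209.63583], dtype=float32)] [array([0.35334872, 0.0950577 , 0.01      ]), array([0.51406406, 0.1419995 , 0.01      ])]
z pct [0.00608692 0.01649727 0.02031263 0.02137505]
[(-33, 8.2), (-30, 9.0), (-27, 9.2), (-24, 6.1), (-21, 5.1), (-18, 7.3), (-15, 7.7), (-12, 8.2), (-9, 7.7), (-6, 7.7), (-3, 7.8), (0, 7.7), (2, 8.0), (5, 7.5), (8, 7.5), (11, 8.0), (14, 7.5), (17, 8.2), (20, 7.5), (23, 7.3), (26, 5.1), (29, 3.5), (32, 4.1)]
scene [ 0.50382751 -0.2212859 ] 310
[[ 0.50882107 -0.20258635]] [[ 0.29507798  0.9554731 ]
 [ 0.9554731  -0.29507798]]
[-0.08243831  0.00237485] [-0.0864167  -0.01590718] [-0.07763598  0.01511513] [0.06045988 0.0737608  0.07464773]
[ 0.04724753 -0.00020899] [ 0.03285257 -0.01288407] [0.06168452 0.01108598] [0.06150469 0.06522561 0.06614965]
top [ 0.50382751 -0.2212859 ] 133
[[ 0.5079288  -0.19352704]] [[ 0.2860756  0.958207 ]
 [ 0.958207  -0.2860756]]
[-0.08904846  0.00257866] [-0.09466195 -0.01557698] [-0.08569665  0.0162997 ] [0.06127467 0.07439624 0.07559948]
[ 0.04119144 -0.00012149] [ 0.02555541 -0.01086946] [0.05291422 0.01187444] [0.06219502 0.06688911 0.06947499]
```

View pics/c1.png

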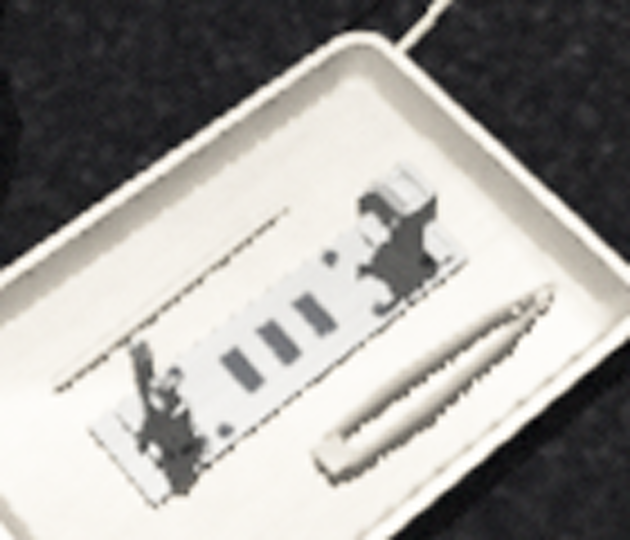

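Holder +x points from the fork (scene 237,345) to the cup (290,300). The forceps lie on its -y side and the scalpel on its +y side. I'll refine the axis from the cup and fork points and the plate slots, then compute the approach.

```bash
cat >> h.py <<'E'
def go(pos,yaw,pitch=0):
    """rows-in-tool-frame shift (cm) and turn to reach TCP pos, tool x at yaw, nose tilted down by pitch"""
    st=readout.state(); R0=Ro.from_rotvec(st['tcp_rot'])
    R1=Ro.from_euler('z',yaw)*Ro.from_euler('y',pitch)*Ro.from_euler('x',np.pi)
    d=R0.inv().apply(np.array(pos)-st['tool_pos'])*100
    r=(R0.inv()*R1).as_rotvec()
    print('shift cm',d.round(2),'turn',r.round(4),'(dist',np.linalg.norm(d).round(1),')'); return d,r
E
python3 - <<'E'
from h import *
for n in('scene','top'):
    s=load(n);C=cloud(s); c=np.array([.50,-.226]); e=np.array([.29,.957]);l=np.array([-.957,.29])
    D=C[...,:2]-c; a=D@e;b=D@l;z=C[...,2]
    cup=(a>.055)&(a<.095)&(abs(b)<.03)&(z>.055)&(z<.08); fk=(a<-.045)&(a>-.07)&(abs(b)<.03)&(z>.05)&(z<.085)
    for nm,m in(('cup',cup),('fork',fk)):
        print(n,nm,m.sum(),'a',np.percentile(a[m],[2,50,98]).round(4),'b',np.percentile(b[m],[2,50,98]).round(4),'z',np.percentile(z[m],[50,98]).round(4))
    # dark slots
    g=s['pixels'].max(2); reg=(abs(a)<.045)&(abs(b)<.015)
    m=((g<150)&reg).astype(np.uint8)
    k,lab,stt,cen=cv2.connectedComponentsWithStats(m)
    for i in range(1,k):
        if stt[i,4]>=4:
            P=ray(s,*cen[i],.0145); d=P[:2]-c; print(' dark',stt[i,4],(d@e).round(4),(d@l).round(4),'z',np.median(z[lab==i]).round(4))
    # plate boundary: saturation
    hp=(abs(a)<.03)&(abs(b)<.035); 
    hs=cv2.cvtColor(s['pixels'],cv2.COLOR_BGR2HSV)[...,1]
    for lo in(-.03,-.01,.01):
        w=hp&(a>lo)&(a<lo+.02); print(' sat by b',[int(np.median(hs[w&(b>q)&(b<q+.006)])) for q in np.arange(-.034,.034,.006) if (w&(b>q)&(b<q+.006)).any()])
th=np.arctan2(.0474,.1611); go([.4377,.1191,.10],th)
E
```

```text
scene cup 145 a [0.0597 0.0747 0.0864] b [-0.0119 -0.0016  0.0098] z [0.0624 0.0661]
scene fork 97 a [-0.0613 -0.0574 -0.0528] b [-0.0155 -0.0044  0.0134] z [0.0613 0.0746]
 dark 32 0.0267 0.0008 z 0.0135
 dark 38 0.0065 0.0002 z 0.0136
 dark 39 -0.0136 0.0004 z 0.0138
 sat by b [8, 8, 4, 3, 3, 3, 4, 4, 3, 4, 9, 9]
 sat by b [6, 6, 4, 3, 4, 4, 3, 4, 3, 4, 9, 9]
 sat by b [5, 6, 4, 3, 3, 5, 4, 4, 4, 5, 10, 10]
top cup 82 a [0.0615 0.0747 0.0858] b [-0.0097  0.002   0.0122] z [0.063  0.0687]
top fork 32 a [-0.0611 -0.0557 -0.053 ] b [-0.0139 -0.0025  0.016 ] z [0.0638 0.0753]
 dark 264 -0.348 -0.6538 z 0.978
 dark 24 0.0257 0.0025 z 0.0134
 dark 24 0.0064 0.0025 z 0.0126
 dark 24 -0.0138 0.0034 z 0.0139
 sat by b [20, 20, 14, 12, 12, 10, 11, 11, 12, 12, 22, 22]
 sat by b [20, 21, 14, 12, 12, 8, 12, 11, 12, 12, 22, 22]
 sat by b [21, 21, 12, 12, 11, 19, 12, 10, 12, 12, 22, 22]
shift cm [ 44.67 -59.55  15.27] turn [-2.000e-03  1.000e-04  1.537e-01] (dist 76.0 )
```

Request:
{"method": "apply_moves", "body": {"plan": [{"claw":8.8,"translation":[2.8,-3.7,0],"delta_rot":[0,0,0]},{"claw":8.8,"translation":[2.8,-3.7,0],"delta_rot":[0,0,0]},{"claw":8.8,"translation":[2.8,-3.7,0],"delta_rot":[0,0,0]},{"claw":8.8,"translation":[2.8,-3.7,0],"delta_rot":[0,0,0]},{"claw":8.8,"translation":[2.8,-3.7,0],"delta_rot":[0,0,0]},{"claw":8.8,"translation":[2.8,-3.7,0],"delta_rot":[0,0,0]},{"claw":8.8,"translation":[2.8,-3.7,0],"delta_rot":[0,0,0]},{"claw":8.8,"translation":[2.8,-3.7,0],"delta_rot":[0,0,0]}], "grip_force": 30}}

```text
time_s: 1.1
tool_pos: [0.3638, -0.2459, 0.2523]
tcp_rot: [-3.066, -0.685, 0.0]
wrist_force: [-0.1, 0.2, -0.3]
opening: 0.996
finger_force: 0.0
```

Request:
{"method": "apply_moves", "body": {"plan": [{"claw":8.8,"translation":[2.8,-3.7,0],"delta_rot":[0,0,0]},{"claw":8.8,"translation":[2.8,-3.7,0],"delta_rot":[0,0,0]},{"claw":8.8,"translation":[2.8,-3.7,1.5],"delta_rot":[0,0,0]},{"claw":8.8,"translation":[2.8,-3.7,1.5],"delta_rot":[0,0,0]},{"claw":8.8,"translation":[2.8,-3.7,2.0],"delta_rot":[0,0,0]},{"claw":8.8,"translation":[2.8,-3.7,2.0],"delta_rot":[0,0,0]},{"claw":8.8,"translation":[2.8,-3.7,2.0],"delta_rot":[0,0,0]},{"claw":8.8,"translation":[2.8,-3.7,2.0],"delta_rot":[0,0,0.154]}]}}

```text
time_s: 2.1
tool_pos: [0.4405, 0.1172, 0.1419]
tcp_rot: [3.11, 0.442, 0.0]
wrist_force: [0.6, -0.4, 0.4]
opening: 0.998
finger_force: 0.0
```

```bash
python3 - <<'E'
from h import *
th=np.arctan2(.0474,.1611); go([.4377,.1191,.016],th)
st=readout.state();print(st['tool_pos'],st['q'],st['wrist_force'])
E
```

```text
shift cm [-0.22 -0.26 12.59] turn [ 0.0001 -0.0001 -0.0039] (dist 12.6 )
[0.44054468 0.11718772 0.14193644] [ 2.05425803e-01 -5.51825672e-02  2.17115413e+00 -1.44527394e-04
  1.02552974e+00  1.49405215e+00] [ 0.58219918 -0.37520057  0.44965639]
```

Request:
{"method": "apply_moves", "body": {"plan": [{"claw":8.8,"translation":[-0.2,-0.25,2.0],"delta_rot":[0,0,-0.004]},{"claw":6,"translation":[0,0,2.5],"delta_rot":[0,0,0]},{"claw":5,"translation":[0,0,2.5],"delta_rot":[0,0,0]},{"claw":5,"translation":[0,0,2.5],"delta_rot":[0,0,0]},{"claw":5,"translation":[0,0,1.5],"delta_rot":[0,0,0]},{"claw":5,"translation":[0,0,1.4],"delta_rot":[0,0,0]},{"claw":5,"translation":[0,0,0],"delta_rot":[0,0,0]},{"claw":1.5,"translation":[0,0,0],"delta_rot":[0,0,0]}]}}

```text
time_s: 3.1
tool_pos: [0.4387, 0.1176, 0.0193]
tcp_rot: [-3.109, -0.453, -0.002]
wrist_force: [-1.2, -0.7, 0.2]
opening: 0.479
finger_force: 0.0
```

Request:
{"method": "apply_moves", "body": {"plan": [{"claw":1.5,"translation":[0,0,0],"delta_rot":[0,0,0]},{"claw":1.5,"translation":[0,0,0],"delta_rot":[0,0,0]},{"claw":1.5,"translation":[0,0,0],"delta_rot":[0,0,0]},{"claw":1.5,"translation":[0,0,0],"delta_rot":[0,0,0]},{"claw":1.5,"translation":[0,0,0],"delta_rot":[0,0,0]},{"claw":1.5,"translation":[0,0,0],"delta_rot":[0,0,0]},{"claw":1.5,"translation":[0,0,-1],"delta_rot":[0,0,0]},{"claw":1.5,"translation":[0,0,-2],"delta_rot":[0,0,0]}]}}

```text
time_s: 4.1
tool_pos: [0.4366, 0.1172, 0.0481]
tcp_rot: [3.109, 0.453, -0.005]
wrist_force: [0.1, -1.0, -1.2]
opening: 0.218
finger_force: 30.0
```

```bash
python3 - <<'E'
from h import *
st=readout.state();print(st['tool_pos'],st['opening'],st['finger_force'])
c=np.array([.4992,-.2258]); th=np.radians(73.1)
# hover with handpiece origin 45mm back of home
p=c-0.045*np.array([np.cos(th),np.sin(th)]); go([*p,.19],th)
E
```

```text
[0.43656423 0.11717953 0.04812819] 0.21763970321924506 30.000220835208893
shift cm [ -6.32  38.41 -14.18] turn [-0.0019  0.0028 -0.9862] (dist 41.4 )
```

Request:
{"method": "apply_moves", "body": {"plan": [{"claw":1.5,"translation":[0,0,-4.7],"delta_rot":[0,0,0]},{"claw":1.5,"translation":[0,1,-4.7],"delta_rot":[0,0,0]},{"claw":1.5,"translation":[-0.6,4,-3],"delta_rot":[0,0,0]},{"claw":1.5,"translation":[-0.8,4.8,-1.8],"delta_rot":[0,0,0]},{"claw":1.5,"translation":[-0.9,4.8,0],"delta_rot":[0,0,0]},{"claw":1.5,"translation":[-0.9,4.8,0],"delta_rot":[0,0,0]},{"claw":1.5,"translation":[-0.9,4.8,0],"delta_rot":[0,0,0]},{"claw":1.5,"translation":[-0.9,4.8,0],"delta_rot":[0,0,0]}]}}

```text
time_s: 5.1
tool_pos: [0.4725, -0.1761, 0.1907]
tcp_rot: [-3.108, -0.453, 0.0]
wrist_force: [0.5, 0.3, -1.4]
opening: 0.213
finger_force: 30.0
```

Request:
{"method": "apply_moves", "body": {"plan": [{"claw":1.5,"translation":[-0.9,4.8,0],"delta_rot":[0,0,0]},{"claw":1.5,"translation":[-0.4,4.4,0],"delta_rot":[0,0,0]},{"claw":1.5,"translation":[0,0,0],"delta_rot":[0,0,-0.17]},{"claw":1.5,"translation":[0,0,0],"delta_rot":[0,0,-0.17]},{"claw":1.5,"translation":[0,0,0],"delta_rot":[0,0,-0.17]},{"claw":1.5,"translation":[0,0,0],"delta_rot":[0,0,-0.17]},{"claw":1.5,"translation":[0,0,0],"delta_rot":[0,0,-0.16]},{"claw":1.5,"translation":[0,0,0],"delta_rot":[0,0,-0.146]}]}}

```text
time_s: 6.1
tool_pos: [0.4863, -0.2662, 0.1904]
tcp_rot: [-2.518, -1.876, 0.001]
wrist_force: [-1.5, -0.8, -1.5]
opening: 0.213
finger_force: 30.0
```

Request:
{"method": "apply_moves", "body": {"plan": [{"claw":1.5,"translation":[0,0,0],"delta_rot":[0,-0.15,0]},{"claw":1.5,"translation":[0,0,0],"delta_rot":[0,-0.15,0]},{"claw":1.5,"translation":[0,0,0],"delta_rot":[0,0,0]},{"claw":1.5,"translation":[0,0,0],"delta_rot":[0,0,0]},{"claw":1.5,"translation":[0,0,0],"delta_rot":[0,0,0]},{"claw":1.5,"translation":[0,0,0],"delta_rot":[0,0,0]},{"claw":1.5,"translation":[0,0,0],"delta_rot":[0,0,0]},{"claw":1.5,"translation":[0,0,0],"delta_rot":[0,0,0]}]}}

```text
time_s: 7.1
tool_pos: [0.4868, -0.2669, 0.1908]
tcp_rot: [2.364, 1.751, -0.357]
wrist_force: [-0.1, -1.4, -2.0]
opening: 0.217
finger_force: 30.0
```

```bash
python3 - <<'E'
from h import *
st=readout.state();print(st['tool_pos'],st['tcp_rot'],st['opening'],st['finger_force'],st['wrist_force'])
R=Ro.from_rotvec(st['tcp_rot']).as_matrix(); print(R[:,0],np.degrees(np.arctan2(R[1,0],R[0,0])))
for n in('scene','top'):
    s=snap(n); u,v=proj(s,st['tool_pos']); print(n,u,v)
    if n=='scene':
        u,v=int(u),int(v); cv2.imwrite('pics/s1.png',cv2.resize(s['pixels'][max(0,v-130):v+130,max(0,u-150):u+150],None,fx=2.2,fy=2.2,interpolation=cv2.INTER_CUBIC))
    else: cv2.imwrite('pics/t1.png',cv2.resize(s['pixels'][90:300,220:500],None,fx=2.5,fy=2.5))
E
```

```text
[ 0.48675569 -0.26688528  0.19075479] [ 2.36387363  1.75127523 -0.35697874] 0.2169774510136212 29.999620020389557 [-0.12269533 -1.44852192 -2.02945026]
[ 0.27829025  0.91396223 -0.29534316] 73.0651525466774
scene 235.51195656256476 291.42950127879243
top 391.5613040544012 185.5903554744057
```

View pics/s1.png

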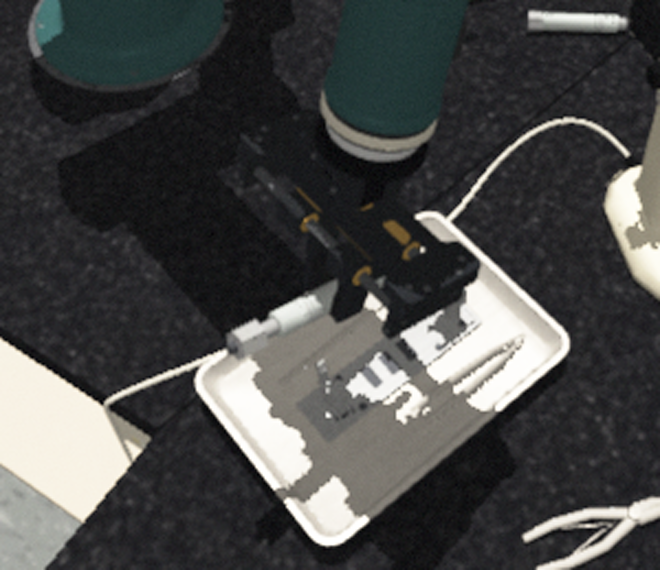

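View pics/t1.png

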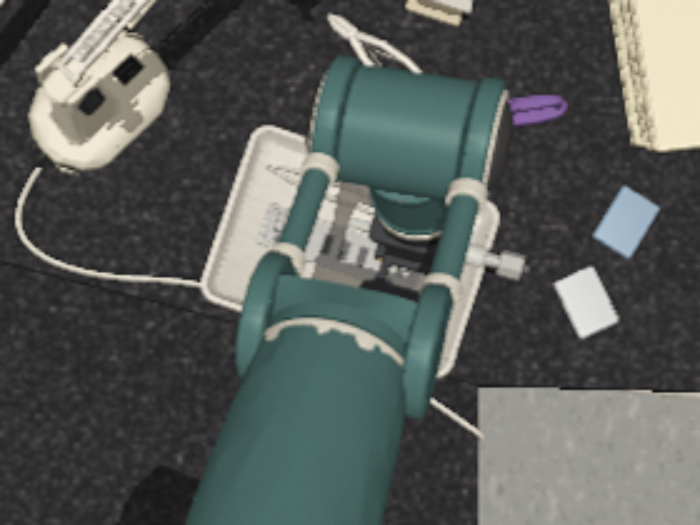

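Scene shows the handpiece held, tail up: nut at about (194,313), barrel end at about (215,305). The nose is hidden behind the gripper. I'll measure the visible tail in the tool frame.

```bash
cat >> h.py <<'E'
def intool(s,st):
    """cloud in the tool frame (m)"""
    return (cloud(s)-st['tool_pos'])@Ro.from_rotvec(st['tcp_rot']).as_matrix()
E
python3 - <<'E'
from h import *
st=readout.state()
for n in('scene','top'):
    s=load(n); X=intool(s,st); x,y,z=X[...,0],X[...,1],X[...,2]
    m=(x<-.02)&(x>-.11)&(abs(y)<.02)&(abs(z)<.035)&(s['pixels'].min(2)>60)
    print(n,m.sum(),'xmin',x[m].min())
    for lo in np.arange(-.096,-.02,.006):
        k=m&(x>=lo)&(x<lo+.006)
        if k.sum()>3: print(round(lo*1e3),k.sum(),'y',(np.percentile(y[k],[3,50,97])*1e3).round(1),'z',(np.percentile(z[k],[3,50,97])*1e3).round(1))
E
```

```text
scene 541 xmin -0.09250883983963998
-96 12 y [-1.9  0.7  4.3] z [ 6.6  9.7 13.1]
-90 80 y [-7.2  3.9 11.1] z [-1.3  6.  19. ]
-84 48 y [-3.7  6.2 12.3] z [-2.4  0.7  8.9]
-78 45 y [-3.7  7.6 12.2] z [-1.3  1.5 10.8]
-72 47 y [-3.9  5.8 12.2] z [-1.   1.1  8.6]
-66 17 y [-2.5  3.   7.4] z [2.9 5.4 9.7]
-60 26 y [-2.7  4.   6.9] z [ 3.  5. 10.]
-54 65 y [-6.9  5.4 10.8] z [-0.6  4.2 14.4]
-48 44 y [-6.   5.6 10.5] z [-0.8  1.7 11.9]
-42 46 y [-5.8  5.2 10.7] z [-1.1  1.9 12.3]
-36 39 y [-4.1  6.6 10.9] z [-0.6  2.4 12.2]
-30 39 y [-4.1  5.9 11.4] z [-0.7  1.9 10.3]
-24 33 y [-5.4  6.2 11.5] z [-0.9  2.3 12.2]
top 193 xmin -0.09204562486917854
-90 19 y [-10.5  -1.4   7.9] z [-1.5  5.5 12.1]
-84 25 y [-10.8  -1.7  10.2] z [-1.7  2.5 10.6]
-78 28 y [-10.6  -2.5   8.7] z [-3.2  1.6 11.1]
-72 26 y [-11.1  -2.5  10. ] z [-3.3  2.8 11.2]
-66 16 y [-5.5 -1.9  4.6] z [ 2.5  6.3 13.4]
-60 13 y [-5.8 -0.8  3.8] z [ 2.6  5.9 11.3]
-54 21 y [-9.5 -2.5  6.1] z [-1.1  3.7 10.7]
-48 23 y [-8.7 -2.9  8.5] z [-2.8  2.1  8.7]
-42 19 y [-9.8 -0.9  7.4] z [-1.9  2.5  8.8]
```

```bash
cat >> h.py <<'E'
c=np.array([.4992,-.2258,.011]); th=np.radians(73.1)
H=Ro.from_euler('z',th).as_matrix()
def ball(off=(.073,0,.009)):
    st=readout.state(); R=Ro.from_rotvec(st['tcp_rot']).as_matrix()
    b=H.T@(R@np.array(off)+st['tool_pos']-c); t=H.T@R[:,0]; print('ball mm',(b*1e3).round(1),'neck mm',((b-.132*t)*1e3).round(1),'axis',t.round(3),'F',(H.T@st['wrist_force']).round(1),'open',round(st['opening'],3),'t',round(st['time_s'],2)); return b,R
def shift(b,R,tgt):
    d=R.T@H@(np.array(tgt)/1e3-b)*100; print('to',tgt,'shift cm',d.round(2))
E
python3 - <<'E'
from h import *
b,R=ball(); shift(b,R,[46,0,85]); shift(b,R,[46,0,44])
print('hx in tool',(R.T@H[:,0]).round(3),'hz',(R.T@H[:,2]).round(3))
E
```

```text
ball mm [ 2.440e+01 -1.000e-01  1.495e+02] neck mm [-101.7   -0.   188.5] axis [ 0.955 -0.    -0.295] F [-1.3  0.8 -1.7] open 0.219 t 7.2
to [46, 0, 85] shift cm [ 3.97 -0.01  5.53]
to [46, 0, 44] shift cm [ 5.18 -0.01  9.44]
hx in tool [ 0.955 -0.    -0.295] hz [-0.295 -0.    -0.955]
```

Request:
{"method": "apply_moves", "body": {"plan": [{"claw":1.5,"translation":[2.06,0,-0.64],"delta_rot":[0,0,0]},{"claw":1.5,"translation":[0.55,0,1.8],"delta_rot":[0,0,0]},{"claw":1.5,"translation":[0.55,0,1.8],"delta_rot":[0,0,0]},{"claw":1.5,"translation":[0.55,0,1.8],"delta_rot":[0,0,0]},{"claw":1.5,"translation":[0.55,0,1.8],"delta_rot":[0,0,0]},{"claw":1.5,"translation":[0.5,0,1.6],"delta_rot":[0,0,0]},{"claw":1.5,"translation":[0.41,0,1.28],"delta_rot":[0,0,0]},{"claw":1.5,"translation":[0,0,0],"delta_rot":[0,0,0]}]}}

```text
time_s: 8.2
tool_pos: [0.4922, -0.2458, 0.0837]
tcp_rot: [2.365, 1.753, -0.36]
wrist_force: [1.1, 0.1, -2.1]
opening: 0.218
finger_force: 30.0
```

```bash
python3 - <<'E'
from h import *
b,R=ball()
s=snap('scene'); cv2.imwrite('pics/s2.png',cv2.resize(s['pixels'][230:390,170:350],None,fx=3.5,fy=3.5,interpolation=cv2.INTER_CUBIC))
st=readout.state()
C=(cloud(s)-c)@H
x,y,z=C[...,0],C[...,1],C[...,2]
br=s['pixels'].min(2)>50
for lo in np.arange(.02,.06,.005):
    k=(x>lo)&(x<lo+.005)&(abs(y)<.02)&(z>.03)&(z<.08)
    if k.sum()>2: print(round(lo*1e3),k.sum(),'y',(np.percentile(y[k],[3,50,97])*1e3).round(1),'z',(np.percentile(z[k],[3,50,97])*1e3).round(1))
E
```

```text
ball mm [45.9  1.  42.6] neck mm [-80.2   0.9  81.6] axis [ 0.955  0.001 -0.295] F [ 0.4 -1.  -2.1] open 0.218 t 8.2
```

View pics/s2.png

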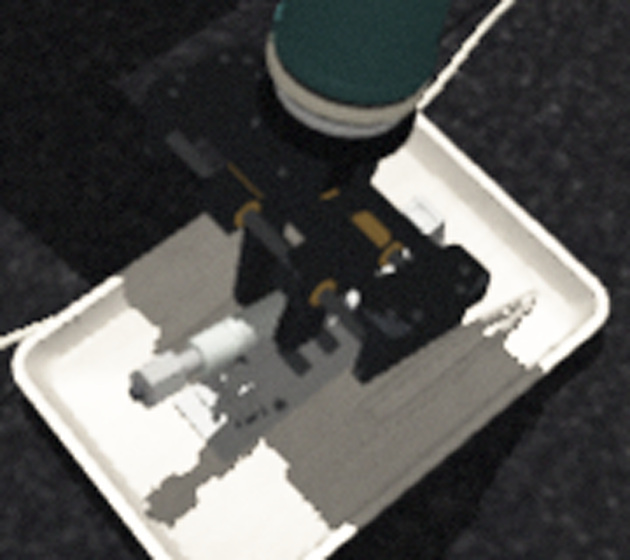

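Scene shows the tail (nut at about (212,338)) above the fork, with the barrel over it and clear. The nose and cup are hidden by the gripper, so I'll advance in small steps and watch the force.

Request:
{"method": "apply_moves", "body": {"plan": [{"claw":1.5,"translation":[0.29,0,-0.09],"delta_rot":[0,0,0]},{"claw":1.5,"translation":[0.29,0,-0.09],"delta_rot":[0,0,0]},{"claw":1.5,"translation":[0.29,0,-0.09],"delta_rot":[0,0,0]},{"claw":1.5,"translation":[0.24,0,-0.07],"delta_rot":[0,0,0]},{"claw":1.5,"translation":[0.24,0,-0.07],"delta_rot":[0,0,0]},{"claw":1.5,"translation":[0.19,0,-0.06],"delta_rot":[0,0,0]},{"claw":1.5,"translation":[0.19,0,-0.06],"delta_rot":[0,0,0]},{"claw":1.5,"translation":[0.19,0,-0.06],"delta_rot":[0,0,0]}]}}

```text
time_s: 9.25
tool_pos: [0.499, -0.2267, 0.0852]
tcp_rot: [2.363, 1.752, -0.357]
wrist_force: [0.7, -0.9, -0.5]
opening: 0.214
finger_force: 30.0
```

```bash
python3 - <<'E'
from h import *
b,R=ball(); shift(b,R,[71,0,41.5])
E
```

```text
ball mm [66.1 -0.1 44. ] neck mm [-60.  -0.  83.] axis [ 0.955 -0.    -0.296] F [-0.6 -1.  -0.5] open 0.214 t 9.25
to [71, 0, 41.5] shift cm [ 0.54 -0.01  0.1 ]
```

Request:
{"method": "apply_moves", "body": {"plan": [{"claw":1.5,"translation":[0.12,0,0.06],"delta_rot":[0,0,0]},{"claw":1.5,"translation":[0.13,0,0.04],"delta_rot":[0,0,0]},{"claw":1.5,"translation":[0.14,0,0],"delta_rot":[0,0,0]},{"claw":1.5,"translation":[0.14,0,0],"delta_rot":[0,0,0]},{"claw":1.5,"translation":[0.1,0,-0.03],"delta_rot":[0,0,0]},{"claw":1.5,"translation":[0.1,0,-0.03],"delta_rot":[0,0,0]},{"claw":1.5,"translation":[0,0,0],"delta_rot":[0,0,0]},{"claw":1.5,"translation":[0,0,0],"delta_rot":[0,0,0]}]}}

```text
time_s: 10.25
tool_pos: [0.501, -0.2203, 0.0827]
tcp_rot: [2.363, 1.752, -0.357]
wrist_force: [0.7, -0.3, -1.5]
opening: 0.215
finger_force: 30.0
```

```bash
python3 - <<'E'
from h import *
b,R=ball(); shift(b,R,[76,0,41.5])
E
```

```text
ball mm [72.9 -0.1 41.5] neck mm [-53.2  -0.1  80.5] axis [ 0.955 -0.    -0.296] F [-0.1 -0.7 -1.5] open 0.215 t 10.25
to [76, 0, 41.5] shift cm [ 0.3  -0.01 -0.09]
```

Request:
{"method": "apply_moves", "body": {"plan": [{"claw":1.5,"translation":[0.05,0,-0.015],"delta_rot":[0,0,0]},{"claw":1.5,"translation":[0.05,0,-0.015],"delta_rot":[0,0,0]},{"claw":1.5,"translation":[0.05,0,-0.015],"delta_rot":[0,0,0]},{"claw":1.5,"translation":[0.05,0,-0.015],"delta_rot":[0,0,0]},{"claw":1.5,"translation":[0,0,0],"delta_rot":[0,0,0]},{"claw":1.5,"translation":[0,0,0],"delta_rot":[0,0,0]},{"claw":1.5,"translation":[0,0,0],"delta_rot":[0,0,0]},{"claw":1.5,"translation":[0,0,0],"delta_rot":[0,0,0]}], "grip_force": 20}}

```text
time_s: 11.25
tool_pos: [0.5015, -0.2183, 0.0826]
tcp_rot: [2.363, 1.752, -0.357]
wrist_force: [0.3, 0.3, -1.3]
opening: 0.215
finger_force: 20.0
```

```bash
python3 - <<'E'
from h import *
b,R=ball()
E
```

```text
ball mm [75.  -0.  41.5] neck mm [-51.1  -0.   80.5] axis [ 0.955 -0.    -0.296] F [ 0.4 -0.2 -1.3] open 0.215 t 11.25
```

Request:
{"method": "apply_moves", "body": {"plan": [{"claw":1.5,"translation":[0.05,0,-0.015],"delta_rot":[0,0,0]},{"claw":1.5,"translation":[0.05,0,-0.015],"delta_rot":[0,0,0]},{"claw":1.5,"translation":[0.05,0,-0.015],"delta_rot":[0,0,0]},{"claw":1.5,"translation":[0,0,0],"delta_rot":[0,0,0]},{"claw":1.5,"translation":[0,0,0],"delta_rot":[0,0,0]},{"claw":1.5,"translation":[0,0,0],"delta_rot":[0,0,0]},{"claw":1.5,"translation":[0,0,0],"delta_rot":[0,0,0]},{"claw":1.5,"translation":[0,0,0],"delta_rot":[0,0,0]}]}}

```text
time_s: 12.25
tool_pos: [0.502, -0.2168, 0.0826]
tcp_rot: [2.363, 1.752, -0.357]
wrist_force: [-0.1, 0.3, -1.0]
opening: 0.22
finger_force: 20.0
```

```bash
python3 - <<'E'
from h import *
b,R=ball()
E
```

```text
ball mm [76.6 -0.1 41.5] neck mm [-49.5  -0.1  80.5] axis [ 0.955  0.    -0.296] F [ 0.3  0.2 -1. ] open 0.22 t 12.25
```

Request:
{"method": "apply_moves", "body": {"plan": [{"claw":1.5,"translation":[0.05,0,-0.015],"delta_rot":[0,0,0]},{"claw":1.5,"translation":[0.05,0,-0.015],"delta_rot":[0,0,0]},{"claw":1.5,"translation":[0.05,0,-0.015],"delta_rot":[0,0,0]},{"claw":1.5,"translation":[0,0,0],"delta_rot":[0,0,0]},{"claw":1.5,"translation":[0,0,0],"delta_rot":[0,0,0]},{"claw":1.5,"translation":[0,0,0],"delta_rot":[0,0,0]},{"claw":1.5,"translation":[0,0,0],"delta_rot":[0,0,0]},{"claw":1.5,"translation":[0,0,0],"delta_rot":[0,0,0]}]}}

```text
time_s: 13.25
tool_pos: [0.5023, -0.2159, 0.0829]
tcp_rot: [2.363, 1.751, -0.359]
wrist_force: [-1.4, -4.9, 0.7]
opening: 0.219
finger_force: 20.0
```

```bash
python3 - <<'E'
from h import *
b,R=ball(); st=readout.state()
s=snap('scene')
X=intool(s,st); x,y,z=X[...,0],X[...,1],X[...,2]
m=(x<-.02)&(x>-.11)&(abs(y)<.02)&(z>-.01)&(z<.025)&(s['pixels'].min(2)>60)
print('xmin',np.sort(x[m])[:4])
for lo in np.arange(-.096,-.03,.006):
    k=m&(x>=lo)&(x<lo+.006)
    if k.sum()>3: print(round(lo*1e3),k.sum(),'y',(np.percentile(y[k],[3,97])*1e3).round(1),'z',(np.percentile(z[k],[3,50,97])*1e3).round(1))
C=(cloud(s)-c)@H; x,y,z=np.moveaxis(C,-1,0)
m=(x>.055)&(x<.095)&(abs(y)<.03)&(z>.044)&(z<.069); print('cup',m.sum(),np.percentile(x[m],[2,50,98]),np.percentile(y[m],[2,50,98]))
cv2.imwrite('pics/s3.png',cv2.resize(s['pixels'][240:380,190:350],None,fx=4,fy=4,interpolation=cv2.INTER_CUBIC))
E
```

```text
ball mm [77.4 -0.1 41.6] neck mm [-48.7  -0.1  80.8] axis [ 0.955  0.    -0.297] F [-5.2 -0.1  0.7] open 0.219 t 13.25
xmin [-0.09294197 -0.09286338 -0.09250661 -0.09211441]
-96 9 y [-2.7  3.8] z [ 5.8 10.4 12.4]
-90 61 y [-9.3 11.2] z [-0.4  7.1 18.5]
-84 43 y [-4.4 12.4] z [-1.4  1.3  9. ]
-78 37 y [-3.8 12.4] z [-2.   0.6  8.8]
-72 27 y [-3.4 12.5] z [-1.4  1.1  8.4]
-66 15 y [-2.9  8.5] z [3.7 5.6 8.6]
-60 20 y [-2.3  7. ] z [ 2.6  5.3 10.8]
-54 51 y [-7.4 10.8] z [-1.1  4.2 13.1]
-48 31 y [-4.3 11. ] z [-0.6  1.9  9.8]
-42 35 y [-6.  10.4] z [-2.3  1.3 11.3]
-36 32 y [-4.5 10.7] z [-1.   2.4 12.4]
cup 4 [0.0596775  0.07740232 0.07973673] [-0.01287436 -0.0124515  -0.01165951]
```

View pics/s3.png

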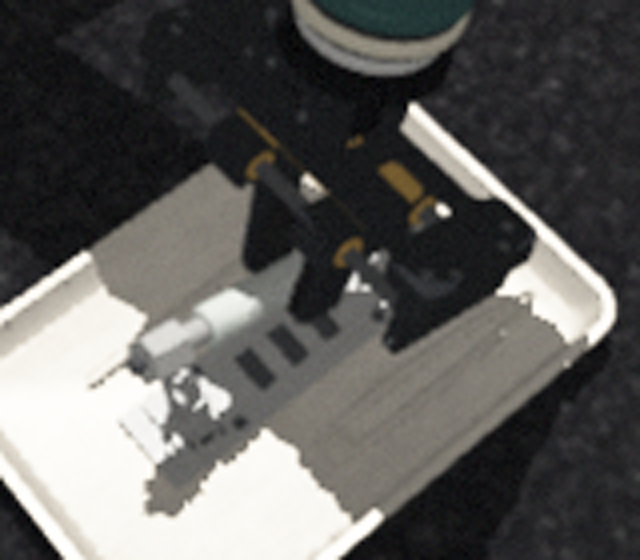

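Contact with the end wall: 5 N along -x, tip at about the wall. Next I'll turn the tail down about the ball to roughly 9.5°.

Request:
{"method": "apply_moves", "body": {"plan": [{"claw":1.5,"translation":[-0.1,0,0.03],"delta_rot":[0,0,0]},{"claw":1.5,"translation":[-0.02,0,0.16],"delta_rot":[0,0.022,0]},{"claw":1.5,"translation":[-0.02,0,0.16],"delta_rot":[0,0.022,0]},{"claw":1.5,"translation":[-0.02,0,0.16],"delta_rot":[0,0.022,0]},{"claw":1.5,"translation":[-0.02,0,0.16],"delta_rot":[0,0.022,0]},{"claw":1.5,"translation":[-0.02,0,0.16],"delta_rot":[0,0.022,0]},{"claw":1.5,"translation":[-0.02,0,0.16],"delta_rot":[0,0.022,0]},{"claw":1.5,"translation":[0,0,0],"delta_rot":[0,0,0]}]}}

```text
time_s: 14.3
tool_pos: [0.501, -0.2197, 0.0734]
tcp_rot: [2.44, 1.806, -0.204]
wrist_force: [0.6, -0.1, -0.5]
opening: 0.217
finger_force: 20.0
```

```bash
python3 - <<'E'
from h import *
b,R=ball()
E
```

```text
ball mm [76.9 -0.  41.4] neck mm [-53.3   0.1  63.4] axis [ 0.986 -0.001 -0.166] F [ 0.1 -0.6 -0.5] open 0.217 t 14.3
```

Request:
{"method": "apply_moves", "body": {"plan": [{"claw":1.5,"translation":[-0.01,0,0.07],"delta_rot":[0,0.01,0]},{"claw":1.5,"translation":[-0.01,0,0.07],"delta_rot":[0,0.01,0]},{"claw":1.5,"translation":[-0.01,0,0.07],"delta_rot":[0,0.01,0]},{"claw":1.5,"translation":[0,0,0],"delta_rot":[0,0,0]},{"claw":1.5,"translation":[0,0,0],"delta_rot":[0,0,0]},{"claw":1.5,"translation":[0,0,0],"delta_rot":[0,0,0]},{"claw":1.5,"translation":[0,0,0],"delta_rot":[0,0,0]},{"claw":1.5,"translation":[0,0,0],"delta_rot":[0,0,0]}]}}

```text
time_s: 15.3
tool_pos: [0.5009, -0.2202, 0.0716]
tcp_rot: [2.454, 1.819, -0.17]
wrist_force: [-0.8, -0.1, -0.5]
opening: 0.219
finger_force: 20.0
```

```bash
python3 - <<'E'
from h import *
b,R=ball()
print('hx',(R.T@H[:,0]).round(3),'hz',(R.T@H[:,2]).round(3))
E
```

```text
ball mm [77.   0.  41.6] neck mm [-53.8   0.   59.8] axis [ 0.99  -0.    -0.138] F [-0.4  0.7 -0.5] open 0.219 t 15.3
hx [ 0.99  -0.    -0.138] hz [-0.138 -0.    -0.99 ]
```

Request:
{"method": "apply_moves", "body": {"plan": [{"claw":2.4,"translation":[0,0,0],"delta_rot":[0,0,0]},{"claw":3,"translation":[0,0,0],"delta_rot":[0,0,0]},{"claw":5,"translation":[0,0,0],"delta_rot":[0,0,0]},{"claw":5,"translation":[0,0,0],"delta_rot":[0,0,0]},{"claw":5,"translation":[-0.1,0,-1.0],"delta_rot":[0,0,0]},{"claw":5,"translation":[-0.25,0,-1.8],"delta_rot":[0,0,0]},{"claw":5,"translation":[-0.25,0,-1.8],"delta_rot":[0,0,0]},{"claw":5,"translation":[-0.25,0,-1.8],"delta_rot":[0,0.138,0]}]}}

```text
time_s: 16.3
tool_pos: [0.502, -0.2181, 0.1381]
tcp_rot: [-2.519, -1.876, -0.005]
wrist_force: [0.4, 0.3, -1.2]
opening: 0.568
finger_force: 0.0
```

```bash
python3 - <<'E'
from h import *
st=readout.state(); R=Ro.from_rotvec(st['tcp_rot']).as_matrix(); print((H.T@(st['tool_pos']-c)*1e3).round(1),R[:,0],R[:,2])
# fingertip TCP target over nut: holder x -76,y0
tgt=c+H@np.array([-.077,0,.095]); go(tgt,th)
s=snap('scene'); C=(cloud(s)-c)@H; x,y,z=np.moveaxis(C,-1,0)
m=(abs(y)<.013)&(x>-.1)&(x<.05)&(z>.04)&(z<.09)&(s['pixels'].min(2)>60)
for lo in np.arange(-.096,.05,.006):
    k=m&(x>=lo)&(x<lo+.006)
    if k.sum()>3: print(round(lo*1e3),k.sum(),'y',(np.percentile(y[k],[3,97])*1e3).round(1),'z',(np.percentile(z[k],[50,97])*1e3).round(1))
cv2.imwrite('pics/s4.png',cv2.resize(s['pixels'][240:380,190:350],None,fx=4,fy=4,interpolation=cv2.INTER_CUBIC))
E
```

```text
[  8.2  -0.5 127.1] [0.28650253 0.95807437 0.00312917] [ 0.0022252   0.00260066 -0.99999414]
shift cm [-8.53 -0.09  3.18] turn [ 0.0014 -0.0031  0.0044] (dist 9.1 )
-90 9 y [-0.7  4.8] z [60.8 64.3]
-84 50 y [-8.3 11.4] z [61.8 69.5]
-78 41 y [-7.9  7.9] z [66. 70.]
-72 40 y [-8.5 11.4] z [65.2 69.1]
-66 39 y [-11.7  11.8] z [63.8 68.9]
-60 48 y [-11.5  11.7] z [59.  63.9]
-54 30 y [-9.4 11.8] z [59.1 62.7]
-48 40 y [-7.9  9.5] z [59.6 65.3]
-42 36 y [-8.4  7.8] z [60.8 65.1]
-36 36 y [-8.6  6.6] z [60.9 64.1]
-30 34 y [-9.1  8.5] z [58.4 62.6]
-24 36 y [-9.1  7. ] z [58.6 62.9]
-18 33 y [-8.5  6.6] z [59.4 61.3]
-12 36 y [-8.9  6.4] z [58.  61.3]
-6 33 y [-9.   6.1] z [56.6 59.8]
0 34 y [-9.7  6.5] z [55.9 60.2]
6 30 y [-9.5  6.7] z [55.1 58.6]
12 31 y [-9.9  7.8] z [54.4 57.7]
18 16 y [-10.4   4.9] z [53.3 56.5]
24 5 y [-10.8  -8.9] z [45.7 48.9]
```

View pics/s4.png

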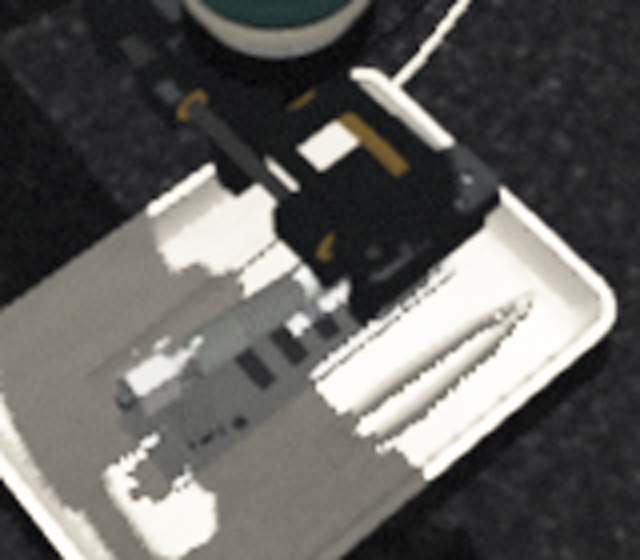

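Scene shows the handpiece resting on the fork lips, nut at about (228,337), tail still up: nut top at z ≈ 69 in the holder frame. The forceps are undisturbed. Next I'll press on the nut with closed fingers.

Request:
{"method": "apply_moves", "body": {"plan": [{"claw":3,"translation":[-2.1,0,0],"delta_rot":[0,0,0.004]},{"claw":1,"translation":[-2.2,0,0],"delta_rot":[0,0,0]},{"claw":0,"translation":[-2.2,0,0],"delta_rot":[0,0,0]},{"claw":0,"translation":[-2.0,0,0],"delta_rot":[0,0,0]},{"claw":0,"translation":[0,0,1.2],"delta_rot":[0,0,0]},{"claw":0,"translation":[0,0,1.2],"delta_rot":[0,0,0]},{"claw":0,"translation":[0,0,0],"delta_rot":[0,0,0]},{"claw":0,"translation":[0,0,0],"delta_rot":[0,0,0]}]}}

```text
time_s: 17.35
tool_pos: [0.4761, -0.3004, 0.1117]
tcp_rot: [-2.526, -1.866, 0.0]
wrist_force: [0.1, 0.4, -0.3]
opening: 0.004
finger_force: 0.0
```

```bash
cat >> h.py <<'E'
def tip():
    st=readout.state(); R=Ro.from_rotvec(st['tcp_rot']).as_matrix(); p=H.T@(st['tool_pos']+.014*R[:,2]-c)*1e3
    print('tip mm',p.round(1),'F',(H.T@st['wrist_force']).round(1),'open',round(st['opening'],3),'t',round(st['time_s'],2))
E
python3 -c "
from h import *
tip(); go(c+H@np.array([-.077,0,.085]),th)"
```

```text
tip mm [-78.1   0.4  86.7] F [ 0.4 -0.  -0.3] open 0.004 t 17.35
shift cm [0.11 0.04 1.57] turn [-0.0009 -0.0003 -0.0033] (dist 1.6 )
```

Request:
{"method": "apply_moves", "body": {"plan": [{"claw":0,"translation":[0.1,0,0.25],"delta_rot":[0,0,0]},{"claw":0,"translation":[0,0,0.25],"delta_rot":[0,0,0]},{"claw":0,"translation":[0,0,0.25],"delta_rot":[0,0,0]},{"claw":0,"translation":[0,0,0.25],"delta_rot":[0,0,0]},{"claw":0,"translation":[0,0,0.25],"delta_rot":[0,0,0]},{"claw":0,"translation":[0,0,0.2],"delta_rot":[0,0,0]},{"claw":0,"translation":[0,0,0.2],"delta_rot":[0,0,0]},{"claw":0,"translation":[0,0,0.1],"delta_rot":[0,0,0]}]}}

```text
time_s: 18.35
tool_pos: [0.4763, -0.3001, 0.0945]
tcp_rot: [-2.527, -1.866, 0.0]
wrist_force: [0.0, -0.0, 0.1]
opening: 0.008
finger_force: 0.0
```

Request:
{"method": "apply_moves", "body": {"plan": [{"claw":0,"translation":[0,0,0.05],"delta_rot":[0,0,0]},{"claw":0,"translation":[0,0,0.05],"delta_rot":[0,0,0]},{"claw":0,"translation":[0,0,0.05],"delta_rot":[0,0,0]},{"claw":0,"translation":[0,0,0.05],"delta_rot":[0,0,0]},{"claw":0,"translation":[0,0,0.05],"delta_rot":[0,0,0]},{"claw":0,"translation":[0,0,0.05],"delta_rot":[0,0,0]},{"claw":0,"translation":[0,0,0],"delta_rot":[0,0,0]},{"claw":0,"translation":[0,0,0],"delta_rot":[0,0,0]}]}}

```text
time_s: 19.35
tool_pos: [0.4765, -0.3007, 0.0925]
tcp_rot: [2.527, 1.865, -0.001]
wrist_force: [-3.0, 0.2, 5.6]
opening: 0.008
finger_force: 3.3
```

```bash
python3 -c "
from h import *
tip()"
```

```text
tip mm [-78.2  -0.1  67.5] F [-0.7  2.9  5.6] open 0.008 t 19.35
```

Contact: 5.6 N at tip height 67.5. I'll keep pressing in small steps.

Request:
{"method": "apply_moves", "body": {"plan": [{"claw":0,"translation":[0,0,0.05],"delta_rot":[0,0,0]},{"claw":0,"translation":[0,0,0.05],"delta_rot":[0,0,0]},{"claw":0,"translation":[0,0,0.05],"delta_rot":[0,0,0]},{"claw":0,"translation":[0,0,0.05],"delta_rot":[0,0,0]},{"claw":0,"translation":[0,0,0.05],"delta_rot":[0,0,0]},{"claw":0,"translation":[0,0,0.05],"delta_rot":[0,0,0]},{"claw":0,"translation":[0,0,0.05],"delta_rot":[0,0,0]},{"claw":0,"translation":[0,0,0.05],"delta_rot":[0,0,0]}]}}

```text
time_s: 20.35
tool_pos: [0.4766, -0.3009, 0.0911]
tcp_rot: [2.526, 1.866, -0.001]
wrist_force: [-8.4, 4.5, 22.8]
opening: 0.01
finger_force: 11.0
```

```bash
python3 -c "
from h import *
tip()"
```

```text
tip mm [-78.4  -0.3  66.1] F [ 1.8  9.3 22.8] open 0.01 t 20.35
```

Request:
{"method": "apply_moves", "body": {"plan": [{"claw":0,"translation":[0,0,0.04],"delta_rot":[0,0,0]},{"claw":0,"translation":[0,0,0.04],"delta_rot":[0,0,0]},{"claw":0,"translation":[0,0,0.04],"delta_rot":[0,0,0]},{"claw":0,"translation":[0,0,0.04],"delta_rot":[0,0,0]},{"claw":0,"translation":[0,0,0],"delta_rot":[0,0,0]},{"claw":0,"translation":[0,0,0],"delta_rot":[0,0,0]},{"claw":0,"translation":[0,0,0],"delta_rot":[0,0,0]},{"claw":0,"translation":[0,0,0],"delta_rot":[0,0,0]}]}}

```text
time_s: 21.35
tool_pos: [0.4767, -0.3003, 0.0861]
tcp_rot: [2.527, 1.865, 0.0]
wrist_force: [-1.0, -3.6, 3.4]
opening: 0.001
finger_force: 1.7
```

```bash
python3 - <<'E'
from h import *
tip()
s=snap('scene'); cv2.imwrite('pics/s5.png',cv2.resize(s['pixels'][290:380,190:290],None,fx=6,fy=6,interpolation=cv2.INTER_CUBIC))
C=(cloud(s)-c)@H; x,y,z=np.moveaxis(C,-1,0)
m=(abs(y)<.016)&(x>-.1)&(x<.05)&(z>.03)&(z<.09)&(s['pixels'].min(2)>40)
for lo in np.arange(-.092,-.0,.008):
    k=m&(x>=lo)&(x<lo+.008)
    if k.sum()>3: print(round(lo*1e3),k.sum(),'y',(np.percentile(y[k],[3,97])*1e3).round(1),'z',(np.percentile(z[k],[50,97])*1e3).round(1))
E
```

```text
tip mm [-77.8  -0.1  61.1] F [-3.7 -0.   3.4] open 0.001 t 21.35
-92 10 y [-13.   1.] z [53.9 67.3]
-68 9 y [-14.   -5.6] z [52.7 62.3]
-60 36 y [-15.2  -1.5] z [53.2 62.5]
-52 24 y [-7.9 -0.5] z [52.4 58.4]
-44 29 y [-7.8 -0.6] z [55.3 58.2]
-36 8 y [-8.3 -1.9] z [51.9 55.5]
-20 39 y [-8.3  7. ] z [55.2 58.2]
-12 45 y [-8.7  8.5] z [54.3 58.2]
-4 44 y [-8.6  7.7] z [54.9 57.9]
```

View pics/s5.png

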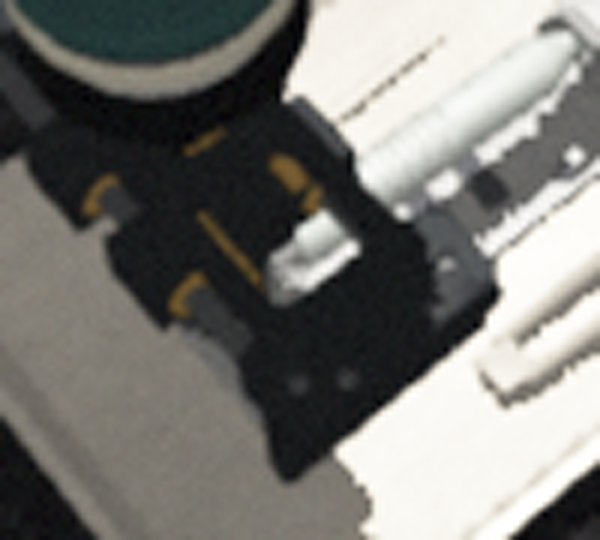

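Past the peak: the force fell to 3 N, and the picture shows the barrel straight in line with the holder. I'll continue down.

Request:
{"method": "apply_moves", "body": {"plan": [{"claw":0,"translation":[0,0,0.1],"delta_rot":[0,0,0]},{"claw":0,"translation":[0,0,0.1],"delta_rot":[0,0,0]},{"claw":0,"translation":[0,0,0.1],"delta_rot":[0,0,0]},{"claw":0,"translation":[0,0,0.1],"delta_rot":[0,0,0]},{"claw":0,"translation":[0,0,0.1],"delta_rot":[0,0,0]},{"claw":0,"translation":[0,0,0.1],"delta_rot":[0,0,0]},{"claw":0,"translation":[0,0,0.05],"delta_rot":[0,0,0]},{"claw":0,"translation":[0,0,0.05],"delta_rot":[0,0,0]}]}}

```text
time_s: 22.4
tool_pos: [0.4763, -0.3, 0.0789]
tcp_rot: [-2.527, -1.865, -0.0]
wrist_force: [-0.6, -0.0, -0.1]
opening: 0.006
finger_force: 0.0
```

```bash
python3 -c "
from h import *
tip()"
```

```text
tip mm [-77.6   0.3  53.9] F [-0.2  0.6 -0.1] open 0.006 t 22.4
```

Request:
{"method": "apply_moves", "body": {"plan": [{"claw":0,"translation":[0,0,0.1],"delta_rot":[0,0,0]},{"claw":0,"translation":[0,0,0.1],"delta_rot":[0,0,0]},{"claw":0,"translation":[0,0,0.07],"delta_rot":[0,0,0]},{"claw":0,"translation":[0,0,0.05],"delta_rot":[0,0,0]},{"claw":0,"translation":[0,0,0.05],"delta_rot":[0,0,0]},{"claw":0,"translation":[0,0,0.05],"delta_rot":[0,0,0]},{"claw":0,"translation":[0,0,0],"delta_rot":[0,0,0]},{"claw":0,"translation":[0,0,0],"delta_rot":[0,0,0]}]}}

```text
time_s: 23.4
tool_pos: [0.4768, -0.3003, 0.0752]
tcp_rot: [2.527, 1.865, 0.001]
wrist_force: [0.5, 0.4, 2.8]
opening: 0.006
finger_force: 1.3
```

```bash
python3 -c "
from h import *
tip()"
```

```text
tip mm [-77.8  -0.2  50.2] F [ 0.5 -0.4  2.8] open 0.006 t 23.4
```

Contact at 50.2, which is the home height. One small press to be sure, then retreat.

Request:
{"method": "apply_moves", "body": {"plan": [{"claw":0,"translation":[0,0,0.05],"delta_rot":[0,0,0]},{"claw":0,"translation":[0,0,0.05],"delta_rot":[0,0,0]},{"claw":0,"translation":[0,0,0.05],"delta_rot":[0,0,0]},{"claw":0,"translation":[0,0,0],"delta_rot":[0,0,0]},{"claw":0,"translation":[0,0,0],"delta_rot":[0,0,0]},{"claw":0,"translation":[0,0,0],"delta_rot":[0,0,0]},{"claw":0,"translation":[0,0,0],"delta_rot":[0,0,0]},{"claw":0,"translation":[0,0,0],"delta_rot":[0,0,0]}]}}

```text
time_s: 24.4
tool_pos: [0.4771, -0.3008, 0.0746]
tcp_rot: [2.526, 1.865, 0.001]
wrist_force: [-1.2, 0.1, 7.7]
opening: 0.008
finger_force: 4.2
```

Request:
{"method": "apply_moves", "body": {"plan": [{"claw":0,"translation":[0,0,-0.5],"delta_rot":[0,0,0]},{"claw":0,"translation":[0,0,-1.5],"delta_rot":[0,0,0]},{"claw":0,"translation":[0,0,-3],"delta_rot":[0,0,0]},{"claw":0,"translation":[0,0,-4],"delta_rot":[0,0,0]},{"claw":0,"translation":[-3,0,-4],"delta_rot":[0,0,0]},{"claw":0,"translation":[-4,0,-2],"delta_rot":[0,0,0]},{"claw":0,"translation":[-4,0,0],"delta_rot":[0,0,0]},{"claw":0,"translation":[-4,0,0],"delta_rot":[0,0,0]}]}}

```text
time_s: 25.4
tool_pos: [0.4319, -0.4446, 0.2247]
tcp_rot: [2.526, 1.865, 0.0]
wrist_force: [0.8, 0.1, 0.4]
opening: 0.005
finger_force: 0.0
```

```bash
python3 - <<'E'
from h import *
tip()
s=snap('scene'); cv2.imwrite('pics/s6.png',cv2.resize(s['pixels'][255:385,180:340],None,fx=4,fy=4,interpolation=cv2.INTER_CUBIC))
C=(cloud(s)-c)@H; x,y,z=np.moveaxis(C,-1,0)
m=(abs(y)<.013)&(x>-.1)&(x<.07)&(z>.03)&(z<.09)
for lo in np.arange(-.096,.06,.008):
    k=m&(x>=lo)&(x<lo+.008)
    if k.sum()>3: print(round(lo*1e3),k.sum(),'y',(np.percentile(y[k],[3,97])*1e3).round(1),'z',(np.percentile(z[k],[50,97])*1e3).round(1))
E
```

```text
tip mm [-228.9    0.8  199.7] F [ 0.4 -0.7  0.4] open 0.005 t 25.4
-96 4 y [-1.7  4.2] z [41.  45.4]
-88 47 y [-8.4  9.3] z [43.4 52.4]
-80 52 y [-9.7  9.1] z [47.2 50.2]
-72 51 y [-9.4  7.5] z [48.2 52. ]
-64 71 y [-11.5  11.6] z [49.5 61.2]
-56 47 y [-11.8  10.6] z [48.3 63. ]
-48 50 y [-8.3  8.7] z [47.4 51.3]
-40 50 y [-8.4  8.6] z [47.2 50.8]
-32 45 y [-8.3  7.4] z [46.9 50.3]
-24 44 y [-8.5  9. ] z [46.7 50.9]
-16 45 y [-8.7  7.4] z [47.3 50. ]
-8 48 y [-9.7  8.3] z [47.6 51.3]
0 44 y [-9.5  9.3] z [48.1 51.6]
8 40 y [-9.3  7.5] z [47.3 51.3]
16 46 y [-9.3  7. ] z [47.3 50.6]
24 43 y [-9.9  7.5] z [47.5 50.1]
32 42 y [-9.6  7. ] z [47.7 51.1]
40 42 y [-9.7  6.6] z [47.5 50.9]
48 35 y [-9.6  8. ] z [46.7 50.2]
56 44 y [-12.4  10.5] z [45.1 52.1]
```

View pics/s6.png

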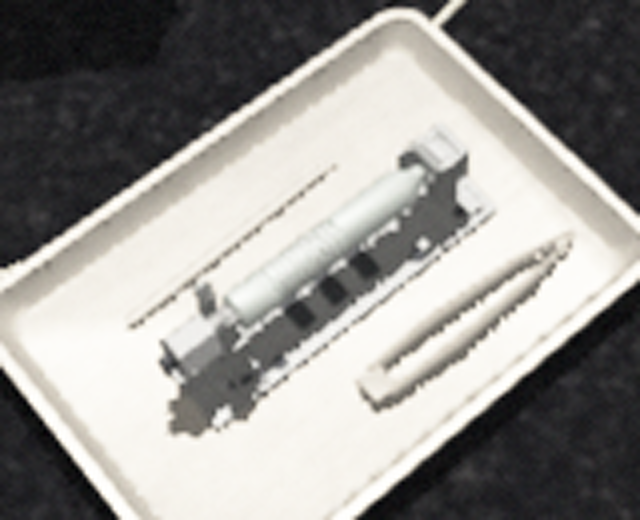

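The handpiece lies level: top at z ≈ 50 all along, nose under the hood at about (286,299), waist in the fork at about (236,334). The forceps and scalpel are where they were. Handing in.

```bash
python3 -c "
from h import *
print(workorder.sign_off())"
```

```text
the job is handed in; nothing more can be done
None
```

The long handpiece is in the holder: level, nose in the cup under the hood, waist seated in the fork and released; sign-off gave no verdict, and I inferred the jaw's closing from the force drop and seated height rather than measuring its angle.

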